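Make up a liquids and a solids sampling kit

TASK

Make up two sampling kits from the stock in the middle of the bench. Liquids kit, in the smaller tray with two round sockets: stand the amber reagent bottle in the wide socket and the dropper bottle in the narrow one. Solids kit, in the larger tray: stand the sample jar in the socket, lay the petri dish flat in its low ring, then lay the tweezers over the dish in the notches of the two posts so that they hold it down for transport; set everything down rather than dropping it, and leave the beaker, the wash bottle and the spatula where they are.

Things in the scene. Friction and masses are not known exactly. Their poses are not given: they have to be found in the camera images.
- liquids_tray: Fixed grey tray, 104 x 186 mm (x, y), rim 11 mm, rounded corners; origin at the centre of its underside, y along its length, z up. Two round sockets on its 3 mm floor (collars 18 mm high, wall 3 mm): wide, 68 mm inside, at (0, -45) mm; narrow, 50 mm inside, at (0, 45) mm. Turned up to 0.35 rad; the two trays may swap sides.
- solids_tray: Fixed grey tray, 140 x 196 mm (x, y), rim 11 mm, floor 3 mm; origin: centre of underside, z up. Mm from it: jar socket at (0, 58), 62 inside, 18 high on the floor; dish ring at (0, -40), 82 inside, 4 high (walls 3). Posts 14 x 51 at (-53, -40) and (53, -40): notch open along x, 35 wide, bottom at z 21, cheeks to z 30. Tweezers in both lie along x, 4 mm above the dish. Turned as the other.
- amber_bottle: Small amber glass reagent bottle with a white cap, standing in the stock, 110 mm high: body 52 mm in diameter up to 92 mm (rounded shoulder), cap 24 mm across above it; 0.1 to 0.2 kg. Origin at the centre of its underside, z up.
- dropper_bottle: Slim dropper bottle with a black rubber bulb, standing, 102 mm high: body 32 to 34 mm in diameter up to 70 mm, then cap 24 mm and bulb 13 mm across; 70 g. Origin at the centre of its underside, z up.
- sample_jar: White plastic sample jar with white screw lid, standing, 64 mm high: body 44 mm in diameter up to 46 mm, lid 48 mm in diameter from there to the top; 0.06 to 0.11 kg. Origin at the centre of its underside, z up.
- petri_dish: Flat closed petri dish, 14 mm high: lid 66 mm in diameter from 4 mm to 14 mm height (fixed to the dish), base 60 mm; 30 g. Origin at the centre of its underside, z up.
- tweezers: Pair of steel tweezers lying flat on the bench: 128 mm long (its y axis), 19 mm wide at the middle (x), 8 mm thick (z); rigid, 18 g. Origin at the centre of its underside, where its weight lies; either end may point either way.
- glass_beaker: Bystander: clear glass beaker, 53 mm in diameter, 70 mm high. Origin at the centre of its underside.
- wash_bottle: Bystander: white plastic wash bottle with a blue cap, 66 mm in diameter, 170 mm high. Origin at the centre of its underside. Also fixed on the bench behind the left tray: a balance, over y 0.05 to 0.38 m: base 65 mm high from x = 0.57 m, glass case 0.31 m high from x = 0.66 m on; keep clear of it.
- wood_spatula: Bystander: steel spatula with a wooden handle lying on the bench, 194 mm long (y), 15 mm wide, 15 mm high. Origin at the centre of its underside.
There are look-alikes about, which are no part of the job. What is shaped like the sample_jar but black or green is not meant.

How it is judged:
At the end, for the whole second after the job is handed in: Bottle, dropper, jar and dish stand or lie level (0.12 rad) on the floor of their own seats (3 to 5 mm), within 10 to 11 mm of its centre in x and y; the tweezers lie in both notches over the dish, centred to 15 mm lengthways and 13 mm sideways, within 0.25 rad; all released and at rest (x of amber_bottle in the frame of liquids_tray between -0.0105 and 0.0105 m and y of amber_bottle in the frame of liquids_tray between -0.0555 and -0.0345 m and z of amber_bottle in the frame of liquids_tray between -0.002 and 0.008 m and angle between each of amber_bottle, dropper_bottle, sample_jar, petri_dish, tweezers's own z axis and vertical below 0.12 rad and linear speed of each of amber_bottle, dropper_bottle, sample_jar, petri_dish, tweezers below 0.02 m/s and contact force between the fingers and amber_bottle below 0.1 N and x of dropper_bottle in the frame of liquids_tray between -0.0115 and 0.0115 m and y of dropper_bottle in the frame of liquids_tray between 0.0335 and 0.0565 m and z of dropper_bottle in the frame of liquids_tray between -0.002 and 0.008 m and contact force between the fingers and dropper_bottle below 0.1 N and x of sample_jar in the frame of solids_tray between -0.0115 and 0.0115 m and y of sample_jar in the frame of solids_tray between 0.0465 and 0.0695 m and z of sample_jar in the frame of solids_tray between -0.002 and 0.008 m and contact force between the fingers and sample_jar below 0.1 N and x of petri_dish in the frame of solids_tray between -0.0115 and 0.0115 m and y of petri_dish in the frame of solids_tray between -0.0515 and -0.0285 m and z of petri_dish in the frame of solids_tray between 0 and 0.006 m and contact force between the fingers and petri_dish below 0.1 N and x of tweezers in the frame of solids_tray between -0.015 and 0.015 m and y of tweezers in the frame of solids_tray between -0.0535 and -0.0265 m and z of tweezers in the frame of solids_tray between 0.017 and 0.025 m and contact force between the fingers and tweezers below 0.1 N and angle between the y axis of tweezers and the x axis of solids_tray, either way round below 0.25 rad); the robot touches nothing.
It fails at once if the glass beaker is disturbed: moved more than 15 mm (distance of glass_beaker from where it was at the start of the episode above 0.015 m).
It fails at once if the wash bottle is disturbed: moved more than 15 mm (distance of wash_bottle from where it was at the start of the episode above 0.015 m).
It fails at once if the spatula is disturbed: moved more than 15 mm (distance of wood_spatula from where it was at the start of the episode above 0.015 m).
It fails at once if a bottle, the jar, the dish or the tweezers is dropped or thrown (faster than 0.75 m/s while not held, a fall of about 3 cm) ((linear speed of amber_bottle above 0.75 m/s and contact force between the fingers and amber_bottle below 0.05 N) or (linear speed of dropper_bottle above 0.75 m/s and contact force between the fingers and dropper_bottle below 0.05 N) or (linear speed of sample_jar above 0.75 m/s and contact force between the fingers and sample_jar below 0.05 N) or (linear speed of petri_dish above 0.75 m/s and contact force between the fingers and petri_dish below 0.05 N) or (linear speed of tweezers above 0.75 m/s and contact force between the fingers and tweezers below 0.05 N)).
It also fails if it takes over 128 s, if anything falls off the work surface, if the arm or the gripper's body presses on something with over 40 N, if the wrist force passes 120 N, or if a joint passes its speed limit or range.

ROBOT

A 6-joint arm with a two-finger parallel gripper is mounted at the origin on a cart in front of the work surface, level with it; the furniture and walls round the work are solid. World frame = base frame: x ahead of the robot, y to its left, z up, the work surface at z = 0. Lengths are in m, angles in rad, forces in N, time in s.
With the tool pointing down it reaches from about 0.35 to 0.975 m from the base axis. Payload 4.9 kg.
Tool frame: the origin (TCP) lies at the very end of the fingers, on their centre line; the grasp point (between the pads) lies 19 mm behind it (ctrl.tcp_to_grasp is the distance from the TCP to the grasp point, in m); z points along the fingers, y is the line along which they close (so a half turn about z gives the same grasp; the last joint's range is limited). The gripper opens to 85 mm and grips with 20 to 120 N. Pads are 22 mm wide; open, the fingers measure 114 mm over their backs; the gripper's body (76 mm by 85 mm) begins 54 mm behind the grasp point. The pads swing forward as they close: fully open they stand 13 mm farther back than shut.
Start: joints at [1.202, 0.053, 1.613, -0, 1.476, -0.119], TCP at [0.154, 0.606, 0.231] pointing down, gripper open.
Joint ranges: [-3.01, 3.01], [-1.01, 2.22], [0.06, 2.58], [-1.02, 4.17], [0.09, 2.62], [-3.14, 3.14]. Speed limits (rad/s): [2.57, 2.57, 3.14, 3.14, 3.14, 3.14].

INTERFACE

Orientations are given as a rotation vector (axis times angle).
In Python, from workcell import ctrl gives the robot as it stands.
- The arm moves only by the tool jog_arm, never from a script. Its argument "deltas" is a list of rows, each a list of 3 entries, a list of its own where there are three numbers: the shift along the tool's x, y, z in mm, then the turn, a rotation vector about the tool's x, y, z in degrees, then the closure, from 0 (fully open) to 1 (shut). In form: [[[dx, dy, dz], [ax, ay, az], claw], ...]. A call has 1 to 10 rows; each row shifts and turns the commanded pose from where the row before left it, along the tool's axes as they then stand; what a row does not reach is not made up. A row lasts 1/8 s, in which the tool goes at most 62.5 mm and 10.7 degrees, less where a joint would pass 70% of its speed; a pose out of reach is approached as far as the arm can. A call is refused whole if a number of a shift passes 62.5 or a number of a turn 10.7, either way. A call with a gripper value outside its range is refused whole. The fingers move at their own pace and stop on an object; "squeeze" is the grip in N (left out, the last holds). Time passes only in rows, so rows that do not move let the fingers close. It gives the time, the measured TCP pose, the force, the opening and the grip force at its end, in the units of the state.
- ctrl.get_obs(): the state, without advancing time (a new reading comes with each control period).
- ctrl.get_image(name): name is "side" or "top"; returns a dict with "image" (480x640x3 uint8, red, green, blue), "depth" (480x640 float32, m along the optical axis (not along the pixel's ray), 0 where there is no reading), "mtx" (3x3 intrinsics, pixels), "position" and "attitude" of the camera in the world. Camera axes: x right, y up, looking along -z (the intrinsics and any distortion apply to the point x, -y, -z); pixel columns grow to the right and rows downward; lengths in m; the calibration is good to about 2 mm. A picture is of the moment at which its call begins.
- ctrl.job_done(): hands the job in; it is judged then, once.
Trained networks look in the newest picture that a camera, given by its name, has taken for a name from the list of things; names that differ only in an ending like _2 or _b are one class to them, and where a whole thing is asked for, a point or a joint stands for the part that bears it (a point fixed in the world has none). Each returns a list of dicts, best first, with "p" (0 to 1); they miss things now and then, are a little off and sometimes report something else, mostly with a low value. They report only what shows in the picture. A call takes as long as a camera call. They do not tell look-alikes from the thing itself.
- ctrl.recognise(camera, thing): "at" ([x, y, z] in m, in world coordinates, good to about 4 mm: the middle of the surface that is visible of it).
The state is a dict: "time": time; "qpos": joint angles; "joint_velocities": joint speeds; "effort": joint torques, N m; "tool_pos": TCP position; "orientation": TCP orientation; "force": force on the tool from outside, world axes, zero at the start; "wrist_torque": the same for the moment, N m; "opening": finger opening in m; "finger_force": force on a finger pad.
Only numpy, scipy, OpenCV 4.12 (cv2) and the standard library are available. Lean on these libraries where they do the work, as an engineer would, in place of code of your own. Each camera call takes 0.05 s, during which the arm holds its last target. There are 200 camera calls.

## Working session

There is one attempt and no reset: what is moved stays moved. The work goes in short steps, Python scripts to look and compute and a tool call to move; the robot and the scene stay as the last step left them, time stands still between calls to the robot, and variables do not carry over. Pictures are saved under pics/ and viewed, at most 14 in all, crops included, and the job is handed in when it is done.

Besides the shell and the picture viewer there is one more tool, called after ">>>" as name(argument=value, ...) on one line, values as JSON. jog_arm: Moves the arm, as the interface text tells. Its arguments: {"type":"object","properties":{"deltas":{"type":"array"},"squeeze":{"type":"number"}},"required":["deltas"]}

```bash
ls; mkdir -p pics
cat > h.py <<'E'
import numpy as np, cv2
from scipy.spatial.transform import Rotation as R
from workcell import ctrl
def rot(a):
    a=np.array(a,float)
    if a.shape==(3,3): return a
    return (R.from_rotvec(a) if a.size==3 else R.from_quat(a)).as_matrix()
def cloud(d):
    K=d["mtx"];z=d["depth"].astype(float);v,u=np.mgrid[:480,:640]
    p=np.stack([(u-K[0][2])/K[0][0]*z,-(v-K[1][2])/K[1][1]*z,-z],-1)
    w=p@rot(d["attitude"]).T+np.array(d["position"]); w[z==0]=np.nan
    return w
def save(d,n): cv2.imwrite("pics/"+n,d["image"][:,:,::-1])
E
python3 - <<'E'
from h import *
for c in("top","side"):
    d=ctrl.get_image(c); save(d,c+"0.png"); np.savez(c+"0.npz",**d)
    print(c,d["position"],d["attitude"],d["mtx"],d.keys())
    for t in "liquids_tray solids_tray amber_bottle dropper_bottle sample_jar petri_dish tweezers glass_beaker wash_bottle wood_spatula".split():
        print(t,[(np.round(r["at"],3).tolist(),round(r["p"],2)) for r in ctrl.recognise(c,t)])
print(ctrl.get_obs())
E
```

```text
pics
top [0.37892948 0.08587695 1.09448062] [ 0.11972795 -0.15853176 -1.54462249] [[439.21637554   0.         317.39033129]
 [  0.         439.21637554 244.70257997]
 [  0.           0.           1.        ]] dict_keys(['image', 'depth', 'mtx', 'position', 'attitude'])
liquids_tray [([0.448, 0.288, -0.002], 0.88)]
solids_tray [([0.473, -0.27, 0.0], 0.67), ([0.448, 0.289, 0.002], 0.25)]
amber_bottle [([0.443, -0.071, 0.082], 0.93)]
dropper_bottle [([0.448, 0.061, 0.07], 0.63)]
sample_jar [([0.364, 0.087, 0.067], 0.84), ([0.542, 0.031, 0.064], 0.83), ([0.599, -0.228, 0.061], 0.65)]
petri_dish [([0.561, -0.105, 0.011], 0.58)]
tweezers [([0.676, -0.071, 0.006], 0.6)]
glass_beaker [([0.704, -0.261, 0.034], 0.92), ([0.679, -0.072, 0.002], 0.73)]
wash_bottle [([0.763, -0.123, 0.121], 0.65)]
wood_spatula [([0.653, 0.432, 0.004], 0.59)]
side [-0.03443501 -0.32860337  0.76022228] [ 0.72642992 -0.4005477  -0.90473001] [[482.07076667   0.         318.24792342]
 [  0.         482.07076667 239.46847004]
 [  0.           0.           1.        ]] dict_keys(['image', 'depth', 'mtx', 'position', 'att
[... 619 characters left out ...]
 1.1, 'qpos': array([ 1.20201522e+00,  5.27360815e-02,  1.61289628e+00, -1.98648238e-06,
        1.47604383e+00, -1.18998299e-01]), 'joint_velocities': array([-8.68006566e-04,  2.13388902e-03,  5.71505339e-05,  1.42597228e-03,
        1.42986154e-03, -1.11463936e-03]), 'effort': array([ 1.25130041e-04, -3.93678331e+01, -3.70473039e+01, -1.34251964e-04,
        3.31276988e-04,  7.09501109e-06]), 'tool_pos': array([0.15448428, 0.6055762 , 0.23128341]), 'orientation': array([-3.91336149e-01, -3.11710534e+00,  1.28093175e-04]), 'force': array([-0.55915622,  0.29414492,  0.32212371]), 'wrist_torque': array([0.02461181, 0.04441302, 0.00930582]), 'finger_force': 0.0, 'opening': 0.08556543293039182}
```

View pics/top0.png

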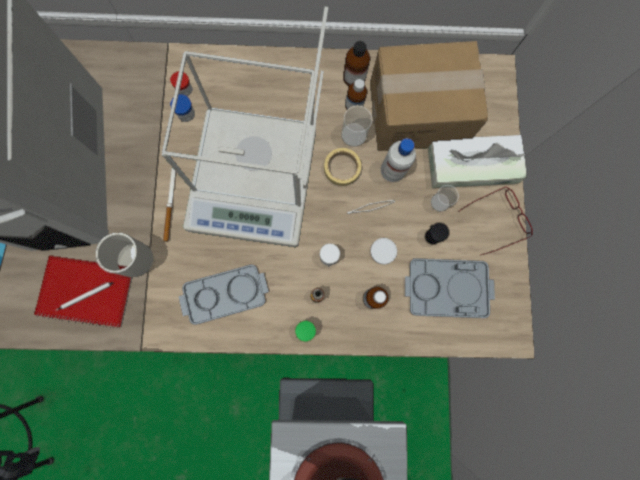

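View pics/side0.png

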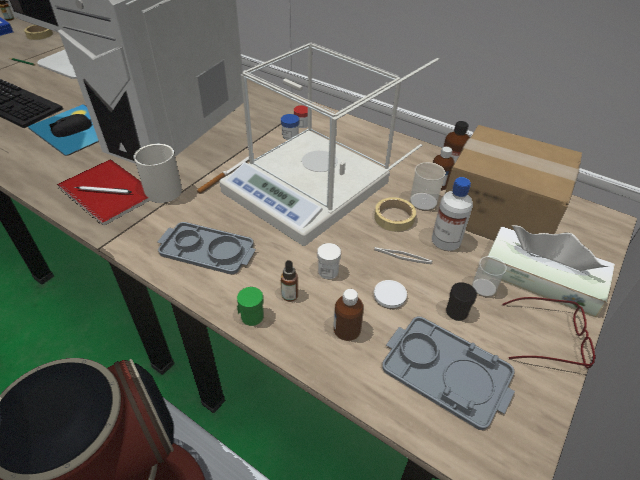

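Candidates in the top view:
- **Sample jar:** white at (330,254), green at (306,331), black at (437,233). I choose white.
- **Amber bottle:** white cap at (376,297). The brown bottles behind, at (357,60) and (357,95), are not stock.
- **Dropper bottle:** (318,295).
- **Petri dish:** (384,251). The tape roll at (343,166) is not it.
- **Tweezers:** (371,207).

In the liquids tray the wide socket is at (242,290) and the narrow one at (206,299). In the solids tray the jar socket is at (427,288) and the dish ring at (464,289). I'll check this in a close crop and measure.

```bash
cat > m.py <<'E'
from h import *
from scipy.optimize import least_squares
def load(c): return dict(np.load(c+"0.npz"))
W={c:cloud(load(c)) for c in("top","side")}
def sel(c,cx,cy,r,z0,z1):
    w=W[c]; m=(np.hypot(w[...,0]-cx,w[...,1]-cy)<r)&(w[...,2]>z0)&(w[...,2]<z1); return w[m]
def circ(p,r,c0):
    f=least_squares(lambda q:np.hypot(p[:,0]-q[0],p[:,1]-q[1])-r,c0,loss="soft_l1",f_scale=.002); return f.x
E
python3 - <<'E'
from m import *
d=load("top");im=d["image"][:,:,::-1][185:345,280:440];cv2.imwrite("pics/crop.png",cv2.resize(im,None,fx=3.7,fy=3.7,interpolation=cv2.INTER_CUBIC))
for c in W:
    print(c,"table z",np.nanmedian(sel(c,.47,-.02,.03,-.03,.03)[:,2]))
    for n,x,y,r,z0,z1 in [("amber cap",.443,-.075,.03,.1,.125),("dropbulb",.448,.058,.025,.088,.112),("jar lid",.542,.028,.04,.058,.07),("dish",.561,-.108,.05,.009,.02),("green",.364,.087,.04,.055,.075),("black",.599,-.228,.04,.055,.075),("wash",.763,-.123,.05,.02,.18),("beaker",.70,-.26,.04,.06,.08)]:
        p=sel(c,x,y,r,z0,z1)
        if len(p): print(n,len(p),"bbox mid",np.round((p.min(0)+p.max(0))/2,4),"ext",np.round(np.ptp(p,axis=0),3),"mean",np.round(p.mean(0),4))
    p=sel(c,.678,-.075,.085,.004,.015)
    mu=p.mean(0);u,s,v=np.linalg.svd(p[:,:2]-mu[:2],full_matrices=False);t=(p[:,:2]-mu[:2])@v.T
    print("tweez",len(p),mu,v[0],np.ptp(t,axis=0),"mid",mu[:2]+(t.max(0)+t.min(0))/2@v)
    # sockets
    for n,x,y,ri,h in [("wide",.455,.245,.034,.021),("narrow",.435,.33,.025,.021),("jarsock",.47,-.21,.031,.021),("ring",.47,-.31,.041,.007)]:
        q=np.array([x,y])
        for _ in range(8):
            p=sel(c,*q,ri+.012,h-.005 if h>.01 else .0045,h+.005 if h>.01 else .0095)
            if h<.01: p=p[np.hypot(*(p[:,:2]-q).T)>ri-.012]
            q=circ(p,ri+.0015,q)
        print(n,len(p),q,"resid",np.median(abs(np.hypot(*(p[:,:2]-q).T)-ri-.0015)))
    p=sel(c,.47,-.28,.15,.025,.035);print("posts",len(p),[ (np.round(g.mean(0),4),len(g)) for g in (p[p[:,0]>.47],p[p[:,0]<=.47]) if len(g)])
E
```

```text
top table z -0.00041342066475236194
amber cap 109 bbox mid [ 0.4418 -0.0792  0.1075] ext [0.024 0.025 0.014] mean [ 0.4421 -0.0789  0.109 ]
dropbulb 33 bbox mid [0.4476 0.0604 0.0962] ext [0.013 0.012 0.015] mean [0.4475 0.06   0.0973]
jar lid 315 bbox mid [0.5457 0.0328 0.0635] ext [0.048 0.046 0.01 ] mean [0.5452 0.0328 0.0636]
dish 524 bbox mid [ 0.563  -0.1052  0.0141] ext [0.064 0.064 0.01 ] mean [ 0.5628 -0.1052  0.0135]
green 345 bbox mid [0.3632 0.0867 0.0642] ext [0.047 0.046 0.01 ] mean [0.3633 0.0865 0.0634]
black 318 bbox mid [ 0.6044 -0.2322  0.0618] ext [0.047 0.047 0.013] mean [ 0.6037 -0.2315  0.0634]
wash 989 bbox mid [ 0.7768 -0.1311  0.097 ] ext [0.063 0.064 0.154] mean [ 0.7652 -0.125   0.1123]
beaker 119 bbox mid [ 0.6955 -0.254   0.0664] ext [0.05  0.051 0.012] mean [ 0.6961 -0.2556  0.067 ]
tweez 191 [ 0.68742115 -0.07273615  0.00630259] [ 0.37044501 -0.9288544 ] [0.1549841  0.16733106] mid [ 0.67731934 -0.07388586]
wide 123 [0.46014409 0.24534951] resid 0.000755686544620758
narrow 96 [0.4341074  0.33123477] resid 0.0008324862174454565
jarsock 128 [ 0.47526105 
[... 798 characters left out ...]
 0.6029 -0.2337  0.0632]
wash 1819 bbox mid [ 0.7726 -0.1333  0.0966] ext [0.058 0.065 0.153] mean [ 0.7614 -0.1375  0.0989]
beaker 238 bbox mid [ 0.6968 -0.2537  0.0664] ext [0.056 0.051 0.013] mean [ 0.6978 -0.2538  0.0665]
tweez 255 [ 0.68801909 -0.068922    0.00697891] [-0.24013147 -0.97074038] [0.1443178  0.15689025] mid [ 0.68150336 -0.07387627]
wide 210 [0.46131249 0.24437446] resid 0.0010403020609144366
narrow 152 [0.43503352 0.33053223] resid 0.00100319198832138
jarsock 257 [ 0.47636909 -0.212132  ] resid 0.0008627457506223623
ring 391 [ 0.47567423 -0.30994676] resid 0.0019214773497106042
posts 241 [(array([ 0.561 , -0.2788,  0.0296]), 159), (array([ 0.4213, -0.3091,  0.0293]), 82)]
```

View pics/crop.png

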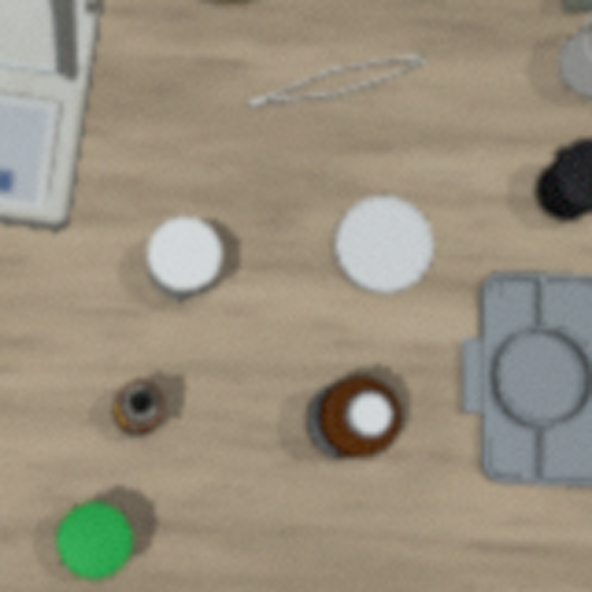

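The crop shows all stock upright: white jar at (330,254), dish at (384,251), amber at (376,297), dropper at (318,295), and tweezers from about (348,213) to (394,201). Next are the tweezers' exact pose and the tray yaw.

Run:
```python
from m import *
for c,box in(("top",(343,195,400,220)),("side",(370,243,436,267))):
    d=load(c);K=d["mtx"];u0,v0,u1,v1=box
    g=cv2.cvtColor(d["image"],cv2.COLOR_RGB2HSV)[v0:v1,u0:u1].astype(int)
    m=((g[...,1]<45)&(g[...,2]>120)).astype(np.uint8)
    n,l,s,_=cv2.connectedComponentsWithStats(cv2.morphologyEx(m,cv2.MORPH_CLOSE,np.ones((3,3))),connectivity=8);k=1+s[1:,4].argmax()
    v,u=np.nonzero(l==k);u=u+u0;v=v+v0
    r=np.stack([(u-K[0][2])/K[0][0],-(v-K[1][2])/K[1][1],-np.ones(len(u))],-1)@rot(d["attitude"]).T
    P=d["position"]+r*((.005-d["position"][2])/r[:,2])[:,None]
    (cx,cy),(w,h),a=cv2.minAreaRect((P[:,:2]*1000).astype(np.float32))
    B=cv2.boxPoints(((cx,cy),(w,h),a));e=[B[1]-B[0],B[2]-B[1]];e=max(e,key=np.linalg.norm)
    print(c,len(u),cx,cy,w,h,"axis",e/np.linalg.norm(e),"p deg",np.degrees(np.arctan2(*( [e[1],-e[0]] if e[1]>0 else [-e[1],e[0]]))))
    p=sel(c,.475,-.31,.075,.025,.035)
    g=[p[p[:,0]>.475].mean(0),p[p[:,0]<=.475].mean(0)];print("posts",g,"yaw",np.arctan2(*(g[0]-g[1])[[1,0]]))
```

```text
top 220 678.0234375 -74.08857727050781 21.546701431274414 126.80194091796875 axis [ 0.3456135  -0.93837696] p deg 69.78075
posts [array([ 0.52650841, -0.30825057,  0.02942552]), array([ 0.42076497, -0.30823614,  0.02883614])] yaw -0.0001364718766625357
side 274 680.135986328125 -74.0491943359375 24.4434814453125 128.32644653320312 axis [ 0.20284894 -0.97921   ] p deg 78.296394
posts [array([ 0.52704252, -0.31026407,  0.02933469]), array([ 0.42133043, -0.30905034,  0.02925783])] yaw -0.011480986084142832
```

>>> jog_arm(deltas=[[[0, -45, 0], [0, 0, -7.15], 0.15], [[0, -50, 0], [0, 0, -7.16], 0.15]], squeeze=30)

```text
time: 1.35
tool_pos: [0.1369, 0.5116, 0.2311]
orientation: [0.007, -3.141, 0.001]
force: [-0.8, -0.6, 0.7]
opening: 0.0727
finger_force: 0.0
```

>>> jog_arm(deltas=[[[-31, -45, 0], [0, 0, 0], 0.3], [[-31, -45, 0], [0, 0, 0], 0.3], [[-31, -45, 0], [0, 0, 0], 0.3], [[-31, -45, 0], [0, 0, 0], 0.3], [[-31, -45, 0], [0, 0, 0], 0.3], [[-31, -45, 0], [0, 0, 0], 0.3], [[-31, -45, 0], [0, 0, 0], 0.3], [[-31, -45, 0], [0, 0, 0], 0.3], [[-31, -45, 0], [0, 0, 0], 0.3], [[-31, -46, 0], [0, 0, 0], 0.3]])

```text
time: 2.6
tool_pos: [0.448, 0.0596, 0.2317]
orientation: [0.001, 3.14, 0.0]
force: [0.7, 1.5, 0.5]
opening: 0.0596
finger_force: 0.0
```

>>> jog_arm(deltas=[[[0, 0, 0], [0, 0, 0], 0.3]])

```text
time: 2.72
tool_pos: [0.4483, 0.0586, 0.2314]
orientation: [-0.009, -3.141, 0.001]
force: [0.0, -0.3, -0.5]
opening: 0.0597
finger_force: 0.0
```

>>> jog_arm(deltas=[[[0, 1, 45], [0, 0, 0], 0.3], [[0, 0, 45], [0, 0, 0], 0.3], [[0, 0, 45], [0, 0, 0], 0.3], [[0, 0, 35], [0, 0, 0], 0.3], [[0, 0, 20], [0, 0, 0], 0.3], [[0, 0, 5], [0, 0, 0], 0.3], [[0, 0, 0], [0, 0, 0], 0.7], [[0, 0, 0], [0, 0, 0], 0.8], [[0, 0, 0], [0, 0, 0], 0.8], [[0, 0, 0], [0, 0, 0], 0.8]], squeeze=30)

```text
time: 3.98
tool_pos: [0.4481, 0.0624, 0.0375]
orientation: [0.0, 3.139, 0.0]
force: [0.1, 0.4, 3.4]
opening: 0.0318
finger_force: 29.5
```

>>> jog_arm(deltas=[[[0, 0, -15], [0, 0, 0], 0.8], [[0, 0, -35], [0, 0, 0], 0.8], [[0, 0, -30], [0, 0, 0], 0.8], [[3, 35, 0], [0, 0, 0], 0.8], [[3, 50, 0], [0, 0, 0], 0.8], [[3, 50, 0], [0, 0, 0], 0.8], [[2, 50, 0], [0, 0, 0], 0.8], [[2, 45, 0], [0, 0, 0], 0.8], [[1, 38, 0], [0, 0, 0], 0.8], [[0, 0, 0], [0, 0, 0], 0.8]])

```text
time: 5.22
tool_pos: [0.4328, 0.3322, 0.1171]
orientation: [-0.005, 3.141, 0.0]
force: [0.6, -0.5, -0.5]
opening: 0.0318
finger_force: 29.9
```

>>> jog_arm(deltas=[[[0, 0, 0], [0, 0, 0], 0.8]])

```text
time: 5.35
tool_pos: [0.433, 0.3299, 0.1165]
orientation: [0.0, -3.141, 0.001]
force: [0.3, -0.4, -0.9]
opening: 0.0319
finger_force: 29.9
```

>>> jog_arm(deltas=[[[-1, 0, 30], [0, 0, 0], 0.8], [[0, 0, 25], [0, 0, 0], 0.8], [[0, 0, 12], [0, 0, 0], 0.8], [[0, 0, 5], [0, 0, 0], 0.8], [[0, 0, 3], [0, 0, 0], 0.8], [[0, 0, 1], [0, 0, 0], 0.8], [[0, 0, 0], [0, 0, 0], 0.8]])

```text
time: 6.22
tool_pos: [0.4345, 0.3306, 0.0409]
orientation: [-0.0, 3.141, 0.001]
force: [-0.2, -0.4, -1.1]
opening: 0.0317
finger_force: 29.9
```

>>> jog_arm(deltas=[[[0, 0, 1], [0, 0, 0], 0.8], [[0, 0, 1], [0, 0, 0], 0.8], [[0, 0, 0], [0, 0, 0], 0.8]])

```text
time: 6.6
tool_pos: [0.4355, 0.3308, 0.0405]
orientation: [-0.0, 3.139, 0.0]
force: [-1.6, -2.4, 8.4]
opening: 0.0321
finger_force: 30.8
```

Seated (contact 8 N). Release and go up.

>>> jog_arm(deltas=[[[0, 0, -0.5], [0, 0, 0], 0.6], [[0, 0, 0], [0, 0, 0], 0.5], [[0, 0, 0], [0, 0, 0], 0.45], [[0, 0, -15], [0, 0, 0], 0.45], [[0, 0, -40], [0, 0, 0], 0.45], [[0, 0, -50], [0, 0, 0], 0.3], [[0, 0, -50], [0, 0, 0], 0.3], [[0, -45, 0], [0, 0, 0], 0.2], [[0, -60, 0], [0, 0, 0], 0.2], [[0, -60, 0], [0, 0, 0], 0.2]])

```text
time: 7.85
tool_pos: [0.4341, 0.1641, 0.1952]
orientation: [-0.002, 3.139, 0.0]
force: [0.6, 0.4, -0.6]
opening: 0.0682
finger_force: 0.0
```

>>> jog_arm(deltas=[[[0, -60, 0], [0, 0, 0], 0.2], [[-2, -60, 0], [0, 0, 0], 0.2], [[-3, -60, 0], [0, 0, 0], 0.2], [[-2, -50, 0], [0, 0, 0], 0.2], [[0, -15, 0], [0, 0, 0], 0.2], [[0, 0, 0], [0, 0, 0], 0.2]])

```text
time: 8.6
tool_pos: [0.4412, -0.0799, 0.1944]
orientation: [0.003, 3.141, 0.001]
force: [0.7, 0.1, 0.7]
opening: 0.0688
finger_force: 0.0
```

>>> jog_arm(deltas=[[[-1, 0, 45], [0, 0, 0], 0.2], [[0, 0, 45], [0, 0, 0], 0.2], [[0, 0, 35], [0, 0, 0], 0.2], [[0, 0, 16], [0, 0, 0], 0.2], [[0, 0, 5], [0, 0, 0], 0.2], [[0, 0, 0], [0, 0, 0], 0.5], [[0, 0, 0], [0, 0, 0], 0.7], [[0, 0, 0], [0, 0, 0], 0.7], [[0, 0, 0], [0, 0, 0], 0.7]], squeeze=40)

```text
time: 9.72
tool_pos: [0.4432, -0.08, 0.0492]
orientation: [0.001, 3.139, -0.001]
force: [0.6, 0.2, 5.5]
opening: 0.0504
finger_force: 42.4
```

>>> jog_arm(deltas=[[[0, 0, -15], [0, 0, 0], 0.7], [[0, 0, -40], [0, 0, 0], 0.7], [[0, 0, -45], [0, 0, 0], 0.7], [[-3, 40, 0], [0, 0, 0], 0.7], [[-3, 55, 0], [0, 0, 0], 0.7], [[-3, 55, 0], [0, 0, 0], 0.7], [[-3, 55, 0], [0, 0, 0], 0.7], [[-3, 55, 0], [0, 0, 0], 0.7], [[-3, 45, 0], [0, 0, 0], 0.7], [[0, 20, 0], [0, 0, 0], 0.7]])

```text
time: 10.98
tool_pos: [0.4595, 0.2471, 0.1479]
orientation: [0.004, -3.141, 0.001]
force: [-0.4, 0.2, -2.2]
opening: 0.0504
finger_force: 42.5
```

>>> jog_arm(deltas=[[[0, 0, 0], [0, 0, 0], 0.7], [[0, 0, 0], [0, 0, 0], 0.7]])

```text
time: 11.22
tool_pos: [0.46, 0.2443, 0.1476]
orientation: [-0.001, -3.141, 0.001]
force: [-0.2, 0.4, -2.2]
opening: 0.0501
finger_force: 42.5
```

>>> jog_arm(deltas=[[[-1, 0, 40], [0, 0, 0], 0.7], [[0, 0, 30], [0, 0, 0], 0.7], [[0, 0, 15], [0, 0, 0], 0.7], [[0, 0, 7], [0, 0, 0], 0.7], [[0, 0, 2], [0, 0, 0], 0.7], [[0, 0, 1], [0, 0, 0], 0.7], [[0, 0, 1], [0, 0, 0], 0.7], [[0, 0, 0], [0, 0, 0], 0.7]])

```text
time: 12.22
tool_pos: [0.4614, 0.2456, 0.0523]
orientation: [-0.0, 3.141, 0.0]
force: [0.2, -0.8, -1.1]
opening: 0.0503
finger_force: 42.6
```

>>> jog_arm(deltas=[[[0, 0, 1], [0, 0, 0], 0.7], [[0, 0, 0], [0, 0, 0], 0.7]])

```text
time: 12.48
tool_pos: [0.4619, 0.2456, 0.0523]
orientation: [-0.0, 3.14, 0.0]
force: [-1.8, -1.5, 3.7]
opening: 0.0503
finger_force: 43.1
```

>>> jog_arm(deltas=[[[0, 0, 0], [0, 0, 0], 0.4], [[0, 0, 0], [0, 0, 0], 0.25], [[0, 0, 0], [0, 0, 0], 0.25], [[0, 0, -20], [0, 0, 0], 0.25], [[0, 0, -50], [0, 0, 0], 0.25], [[0, 0, -50], [0, 0, 0], 0.25], [[0, 0, -25], [0, 0, 0], 0.25], [[0, -50, 0], [0, 0, 0], 0.25], [[-5, -55, 0], [0, 0, 0], 0.25], [[-20, -55, 0], [0, 0, 0], 0.25]])

```text
time: 13.72
tool_pos: [0.4856, 0.0842, 0.1957]
orientation: [-0.002, 3.141, 0.0]
force: [1.0, -0.2, 0.6]
opening: 0.0643
finger_force: 0.0
```

>>> jog_arm(deltas=[[[-40, -40, 0], [0, 0, 0], 0.25], [[-20, -13, 0], [0, 0, 0], 0.25], [[0, 0, 0], [0, 0, 0], 0.25], [[0, 0, 0], [0, 0, 0], 0.25]])

```text
time: 14.22
tool_pos: [0.5455, 0.0328, 0.1953]
orientation: [0.001, -3.14, -0.0]
force: [-0.6, -0.4, -0.8]
opening: 0.064
finger_force: 0.0
```

>>> jog_arm(deltas=[[[-1, -1, 45], [0, 0, 0], 0.25], [[0, 0, 50], [0, 0, 0], 0.25], [[0, 0, 40], [0, 0, 0], 0.25], [[0, 0, 20], [0, 0, 0], 0.25], [[0, 0, 6], [0, 0, 0], 0.25], [[0, 0, 0], [0, 0, 0], 0.5], [[0, 0, 0], [0, 0, 0], 0.7], [[0, 0, 0], [0, 0, 0], 0.7]], squeeze=30)

```text
time: 15.22
tool_pos: [0.5481, 0.0313, 0.0362]
orientation: [0.0, 3.139, -0.0]
force: [-0.2, 0.1, 1.1]
opening: 0.046
finger_force: 31.1
```

>>> jog_arm(deltas=[[[0, 0, -10], [0, 0, 0], 0.7], [[0, 0, -35], [0, 0, 0], 0.7], [[0, 0, -45], [0, 0, 0], 0.7], [[0, 0, -10], [0, 0, 0], 0.7], [[10, -35, 0], [0, 0, 0], 0.7], [[15, -50, 0], [0, 0, 0], 0.7], [[15, -50, 0], [0, 0, 0], 0.7], [[15, -50, 0], [0, 0, 0], 0.7], [[15, -45, 0], [0, 0, 0], 0.7], [[0, -13, 0], [0, 0, 0], 0.7]])

```text
time: 16.48
tool_pos: [0.4757, -0.2135, 0.134]
orientation: [-0.005, -3.14, -0.001]
force: [-0.3, 0.3, -0.2]
opening: 0.0461
finger_force: 31.3
```

>>> jog_arm(deltas=[[[0, 0, 0], [0, 0, 0], 0.7], [[0, 0, 0], [0, 0, 0], 0.7]])

```text
time: 16.73
tool_pos: [0.4772, -0.2105, 0.1344]
orientation: [0.002, -3.141, -0.001]
force: [1.0, 0.0, -0.8]
opening: 0.0462
finger_force: 31.3
```

>>> jog_arm(deltas=[[[1, -1, 40], [0, 0, 0], 0.7], [[0, 0, 30], [0, 0, 0], 0.7], [[0, 0, 14], [0, 0, 0], 0.7], [[0, 0, 7], [0, 0, 0], 0.7], [[0, 0, 2], [0, 0, 0], 0.7], [[0, 0, 1], [0, 0, 0], 0.7], [[0, 0, 1], [0, 0, 0], 0.7], [[0, 0, 0], [0, 0, 0], 0.7]])

```text
time: 17.73
tool_pos: [0.4763, -0.2129, 0.0402]
orientation: [0.0, 3.141, -0.001]
force: [-0.3, 0.3, -1.1]
opening: 0.0463
finger_force: 31.3
```

>>> jog_arm(deltas=[[[0, 0, 1], [0, 0, 0], 0.7], [[0, 0, 1], [0, 0, 0], 0.7], [[0, 0, 0], [0, 0, 0], 0.7]])

```text
time: 18.1
tool_pos: [0.4767, -0.2129, 0.0392]
orientation: [0.0, 3.141, -0.0]
force: [-2.4, 2.0, 6.6]
opening: 0.0462
finger_force: 31.9
```

>>> jog_arm(deltas=[[[0, 0, 0], [0, 0, 0], 0.4], [[0, 0, 0], [0, 0, 0], 0.25], [[0, 0, 0], [0, 0, 0], 0.25], [[0, 0, -20], [0, 0, 0], 0.25], [[0, 0, -50], [0, 0, 0], 0.15], [[0, 0, -30], [0, 0, 0], 0.05], [[-20, 30, 0], [0, 0, 0], 0.05], [[-40, 45, 0], [0, 0, 0], 0.05], [[-27, 33, 0], [0, 0, 0], 0.05], [[0, 0, 0], [0, 0, 0], 0.05]])

```text
time: 19.35
tool_pos: [0.5642, -0.1027, 0.1376]
orientation: [0.006, -3.141, -0.0]
force: [-0.2, -0.8, 0.3]
opening: 0.081
finger_force: 0.0
```

>>> jog_arm(deltas=[[[0, 0, 0], [0, 0, 0], 0.05]])

```text
time: 19.48
tool_pos: [0.5626, -0.1049, 0.1374]
orientation: [0.0, -3.141, 0.0]
force: [0.2, -0.2, -0.3]
opening: 0.081
finger_force: 0.0
```

>>> jog_arm(deltas=[[[-1, 0, 45], [0, 0, 0], 0.05], [[0, 0, 45], [0, 0, 0], 0.05], [[0, 0, 30], [0, 0, 0], 0.05], [[0, 0, 10], [0, 0, 0], 0.05], [[0, 0, 5], [0, 0, 0], 0.05], [[0, 0, 2], [0, 0, 0], 0.05], [[0, 0, 0], [0, 0, 0], 0.05]], squeeze=20)

```text
time: 20.35
tool_pos: [0.565, -0.105, 0.0021]
orientation: [0.0, 3.14, -0.001]
force: [-0.2, 0.2, -0.6]
opening: 0.0813
finger_force: 0.0
```

>>> jog_arm(deltas=[[[0, 0, 0], [0, 0, 0], 0.2], [[0, 0, 0], [0, 0, 0], 0.3], [[0, 0, 0], [0, 0, 0], 0.35], [[0, 0, 0], [0, 0, 0], 0.35]])

```text
time: 20.85
tool_pos: [0.5649, -0.1048, 0.002]
orientation: [-0.0, 3.14, -0.001]
force: [-1.6, 0.7, 5.1]
opening: 0.0628
finger_force: 22.0
```

>>> jog_arm(deltas=[[[0, 0, -5], [0, 0, 0], 0.35], [[0, 0, -15], [0, 0, 0], 0.35], [[0, 0, -30], [0, 0, 0], 0.35], [[0, 0, -40], [0, 0, 0], 0.35], [[0, 0, -20], [0, 0, 0], 0.35], [[15, -30, 0], [0, 0, 0], 0.35], [[20, -45, 0], [0, 0, 0], 0.35], [[20, -45, 0], [0, 0, 0], 0.35], [[20, -45, 0], [0, 0, 0], 0.35], [[15, -40, 0], [0, 0, 0], 0.35]])

```text
time: 22.1
tool_pos: [0.4729, -0.3109, 0.1106]
orientation: [-0.001, -3.141, -0.001]
force: [0.2, 0.5, -0.3]
opening: 0.0627
finger_force: 21.9
```

>>> jog_arm(deltas=[[[0, 0, 0], [0, 0, 0], 0.35], [[0, 0, 0], [0, 0, 0], 0.35]])

```text
time: 22.35
tool_pos: [0.4739, -0.3092, 0.1105]
orientation: [-0.001, -3.141, -0.001]
force: [1.1, -0.2, -0.3]
opening: 0.0625
finger_force: 21.9
```

Run:
```python
from h import *
d=ctrl.get_image("side");cv2.imwrite("pics/s1.png",cv2.resize(d["image"][:,:,::-1],(640,480)))
```

```text
(no output)
```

View pics/s1.png

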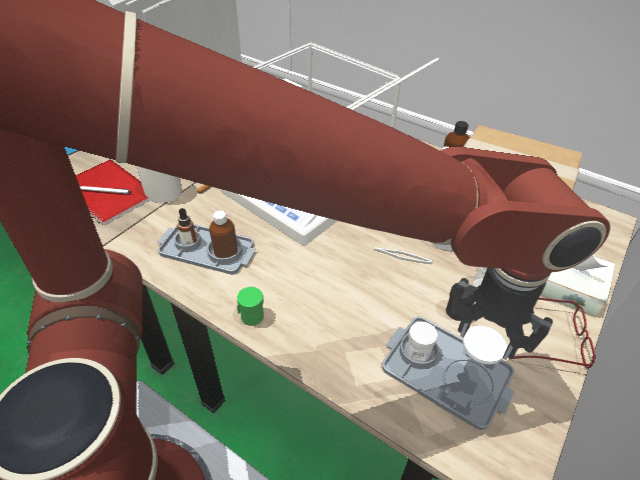

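The amber (222,238), the dropper (185,230) and the jar (422,343) stand in their sockets. The dish (485,345) hangs level over its ring, so I'll lower it.

>>> jog_arm(deltas=[[[-1, 0, 40], [0, 0, 0], 0.35], [[0, 0, 35], [0, 0, 0], 0.35], [[0, 0, 15], [0, 0, 0], 0.35], [[0, 0, 7], [0, 0, 0], 0.35], [[0, 0, 4], [0, 0, 0], 0.35], [[0, 0, 2], [0, 0, 0], 0.35], [[0, 0, 1], [0, 0, 0], 0.35], [[0, 0, 0], [0, 0, 0], 0.35]])

```text
time: 23.4
tool_pos: [0.4753, -0.3099, 0.0073]
orientation: [0.0, 3.141, -0.001]
force: [0.2, 0.1, -0.4]
opening: 0.0626
finger_force: 21.9
```

>>> jog_arm(deltas=[[[0, 0, 1], [0, 0, 0], 0.35], [[0, 0, 1], [0, 0, 0], 0.35], [[0, 0, 0], [0, 0, 0], 0.35]])

```text
time: 23.78
tool_pos: [0.4752, -0.3098, 0.0051]
orientation: [0.0, 3.142, -0.0]
force: [-1.0, -0.3, 1.9]
opening: 0.0627
finger_force: 22.3
```

>>> jog_arm(deltas=[[[0, 0, 0], [0, 0, 0], 0.2], [[0, 0, 0], [0, 0, 0], 0.13], [[0, 0, 0], [0, 0, 0], 0.13], [[0, 0, -15], [0, 0, 0], 0.13], [[0, 0, -45], [0, 0, 0], 0.3], [[0, 0, -50], [0, 0, 0], 0.4], [[0, 0, -50], [0, 0, 0], 0.5], [[-30, 40, 0], [0, 0, 0], 0.5], [[-40, 50, 0], [0, 0, 0], 0.5], [[-40, 50, 0], [0, 0, 0], 0.5]])

```text
time: 25.02
tool_pos: [0.5844, -0.171, 0.1667]
orientation: [0.001, 3.139, -0.002]
force: [-0.1, -1.0, -1.2]
opening: 0.0426
finger_force: 0.0
```

>>> jog_arm(deltas=[[[-40, 50, 0], [0, 0, 0], 0.5], [[-40, 40, 0], [0, 0, 0], 0.5], [[-14, 6, 0], [0, 0, 0], 0.5], [[0, 0, 0], [0, 0, 10], 0.5], [[0, 0, 0], [0, 0, 10], 0.5], [[0, 0, 0], [0, 0, 10], 0.5], [[0, 0, 0], [0, 0, 10], 0.5], [[0, 0, 0], [0, 0, 10], 0.5], [[0, 0, 0], [0, 0, 10], 0.5], [[0, 0, 0], [0, 0, 10], 0.5]])

```text
time: 26.28
tool_pos: [0.676, -0.0783, 0.1657]
orientation: [1.81, 2.567, -0.0]
force: [0.1, -0.6, 0.2]
opening: 0.0424
finger_force: 0.0
```

Run:
```python
from m import *
for c,box,s in(("top",(343,195,400,220),0),("side",(370,243,436,267),0)):
    d=load(c);K=d["mtx"];u0,v0,u1,v1=box
    im=d["image"][v0:v1,u0:u1].astype(int)
    bg=cv2.medianBlur(d["image"],31)[v0:v1,u0:u1].astype(int)
    b=im[...,2]-im[...,0]-(bg[...,2]-bg[...,0]); b=np.clip(b-12,0,None)
    v,u=np.nonzero(b>0);w=b[v,u]
    r=np.stack([(u+u0-K[0][2])/K[0][0],-(v+v0-K[1][2])/K[1][1],-np.ones(len(u))],-1)@rot(d["attitude"]).T
    P=(d["position"]+r*((.005-d["position"][2])/r[:,2])[:,None])[:,:2]
    mu=np.average(P,axis=0,weights=w);C=np.cov(P.T,aweights=w);e,V=np.linalg.eigh(C);a=V[:,1];t=(P-mu)@V
    print(c,len(w),mu,a,"mid",mu+V@((t.max(0)+t.min(0))/2),np.ptp(t,axis=0),"p",np.degrees(np.arctan2(abs(a[1]),-a[0]*np.sign(a[1]))))
print(ctrl.get_obs()["tool_pos"],ctrl.get_obs()["orientation"])
```

```text
top 132 [ 0.67437397 -0.06470334] [-0.28826629  0.95755028] mid [ 0.6777696  -0.07416675] [0.02030184 0.12696483] p 73.24581043087896
side 323 [ 0.68078426 -0.07732353] [-0.31021923  0.95066505] mid [ 0.7017611  -0.06749117] [0.07208566 0.12905492] p 71.92755718907948
[ 0.67597497 -0.07834278  0.16568655] [ 1.81045323e+00  2.56671964e+00 -3.00470952e-04]
```

>>> jog_arm(deltas=[[[0, 0, 0], [0, 0, 3], 0.45], [[3, 3, 0], [0, 0, 0], 0.45], [[0, 0, 0], [0, 0, 0], 0.45]])

```text
time: 26.65
tool_pos: [0.6783, -0.0737, 0.1653]
orientation: [1.868, 2.526, 0.0]
force: [-0.2, 0.1, -0.3]
opening: 0.0472
finger_force: 0.0
```

>>> jog_arm(deltas=[[[0, 0, 45], [0, 0, 0], 0.45], [[0, 0, 45], [0, 0, 0], 0.45], [[0, 0, 40], [0, 0, 0], 0.45], [[0, 0, 20], [0, 0, 0], 0.45], [[0, 0, 9], [0, 0, 0], 0.45], [[0, 0, 3], [0, 0, 0], 0.45], [[0, 0, 0], [0, 0, 0], 0.45]])

```text
time: 27.52
tool_pos: [0.6794, -0.0738, 0.0044]
orientation: [1.867, 2.524, 0.002]
force: [1.0, 0.1, -0.4]
opening: 0.0471
finger_force: 0.0
```

>>> jog_arm(deltas=[[[0, 0, 2], [0, 0, 0], 0.5], [[0, 0, 0], [0, 0, 0], 0.6], [[0, 0, 0], [0, 0, 0], 0.75], [[0, 0, 0], [0, 0, 0], 0.85], [[0, 0, 0], [0, 0, 0], 0.9], [[0, 0, 0], [0, 0, 0], 0.9]], squeeze=25)

```text
time: 28.28
tool_pos: [0.6785, -0.0736, 0.0012]
orientation: [1.868, 2.525, 0.0]
force: [-0.5, -0.0, 1.9]
opening: 0.0174
finger_force: 24.6
```

>>> jog_arm(deltas=[[[0, 0, -8], [0, 0, 0], 0.9], [[0, 0, -25], [0, 0, 0], 0.9], [[0, 0, -45], [0, 0, 0], 0.9], [[0, 0, -50], [0, 0, 0], 0.9], [[0, 0, -20], [0, 0, 0], 0.9], [[-20, -30, 0], [0, 0, 0], 0.9], [[-30, -48, 0], [0, 0, 0], 0.9], [[-30, -48, 0], [0, 0, 0], 0.9], [[-30, -48, 0], [0, 0, 0], 0.9], [[-30, -48, 0], [0, 0, 0], 0.9]])

```text
time: 29.52
tool_pos: [0.5049, -0.273, 0.1474]
orientation: [-1.867, -2.524, 0.0]
force: [-0.9, -1.1, 0.6]
opening: 0.0169
finger_force: 24.5
```

>>> jog_arm(deltas=[[[-26, -42, 0], [0, 0, 0], 0.9], [[0, 0, 0], [0, 0, -10], 0.9], [[0, 0, 0], [0, 0, -10], 0.9], [[0, 0, 0], [0, 0, -10], 0.9], [[0, 0, 0], [0, 0, -10], 0.9], [[0, 0, 0], [0, 0, -10], 0.9], [[0, 0, 0], [0, 0, -10], 0.9], [[0, 0, 0], [0, 0, -10], 0.9], [[0, 0, 0], [0, 0, -3], 0.9], [[0, 0, 0], [0, 0, 0], 0.9]])

```text
time: 30.78
tool_pos: [0.4737, -0.3089, 0.1475]
orientation: [-0.001, -3.14, -0.002]
force: [-0.2, 0.5, 0.1]
opening: 0.0175
finger_force: 24.5
```

Run:
```python
from m import *
a=ctrl.get_image("side");w=cloud(a)
t=np.array(ctrl.get_obs()["tool_pos"]);print(t,ctrl.get_obs()["orientation"],ctrl.get_obs()["opening"])
cv2.imwrite("pics/s2.png",cv2.resize(a["image"][230:450,360:620,::-1],None,fx=2.6,fy=2.6))
m=(abs(w[...,2]-t[2]-.005)<.012)&(np.hypot(w[...,0]-t[0],w[...,1]-t[1])<.09)
p=w[m]
for s in(1,-1):
    q=p[s*(p[:,0]-t[0])>.035]; print(len(q),q.mean(0) if len(q) else 0,q[np.argmax(s*q[:,0])] if len(q) else 0)
# dish pose
q=w[(np.hypot(w[...,0]-.4748,w[...,1]+.3095)<.034)&(w[...,2]<.03)&(w[...,2]>.013)];print("dish",len(q),q.mean(0),q.min(0),q.max(0))
```

```text
[ 0.47381879 -0.30900983  0.14778844] [-1.52543792e-03 -3.14028291e+00 -1.76446778e-03] 0.017640566731454397
36 [ 0.51940809 -0.30822715  0.15248069] [ 0.53239244 -0.3075447   0.14987604]
55 [ 0.42453149 -0.30759689  0.15278804] [ 0.41287091 -0.30618727  0.14970993]
dish 1055 [ 0.47371318 -0.309557    0.0166204 ] [ 0.44215426 -0.3413534   0.01306788] [ 0.50775348 -0.2764036   0.02098619]
```

View pics/s2.png

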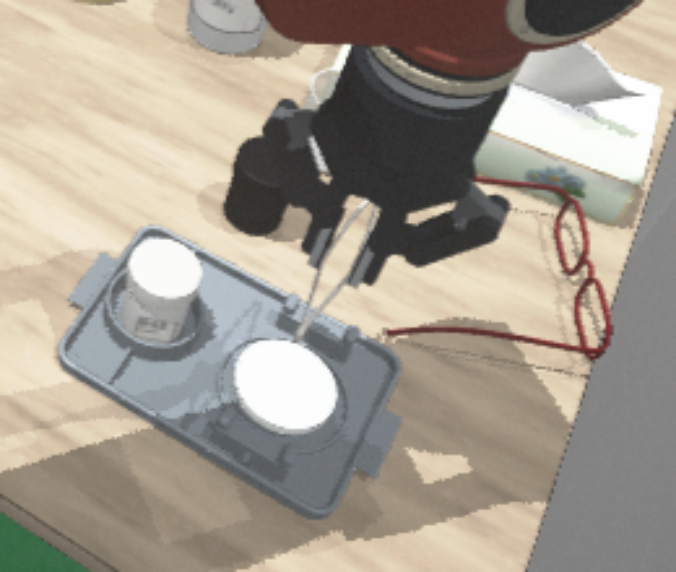

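The view shows the dish flat in its ring, at crop (285,385), and the jar in its socket. The tweezers are held level along x at about (340,270), so I'll lower them into the notches.

>>> jog_arm(deltas=[[[-2, 0, 40], [0, 0, 0], 0.9], [[0, 0, 40], [0, 0, 0], 0.9], [[0, 0, 25], [0, 0, 0], 0.9], [[0, 0, 10], [0, 0, 0], 0.9], [[0, 0, 5], [0, 0, 0], 0.9], [[0, 0, 2], [0, 0, 0], 0.9], [[0, 0, 1], [0, 0, 0], 0.9], [[0, 0, 0], [0, 0, 0], 0.9]])

```text
time: 31.82
tool_pos: [0.4767, -0.3097, 0.0266]
orientation: [0.0, 3.141, -0.001]
force: [-0.5, 0.3, -0.4]
opening: 0.0171
finger_force: 24.5
```

>>> jog_arm(deltas=[[[0, 0, 1], [0, 0, 0], 0.9], [[0, 0, 1], [0, 0, 0], 0.9], [[0, 0, 1], [0, 0, 0], 0.9], [[0, 0, 0], [0, 0, 0], 0.9]])

```text
time: 32.33
tool_pos: [0.4762, -0.3094, 0.0227]
orientation: [-0.0, -3.141, -0.0]
force: [0.5, -0.2, 0.4]
opening: 0.0179
finger_force: 24.5
```

>>> jog_arm(deltas=[[[0, 0, 0.6], [0, 0, 0], 0.9], [[0, 0, 0], [0, 0, 0], 0.9]])

```text
time: 32.58
tool_pos: [0.4763, -0.3094, 0.0222]
orientation: [0.0, 3.142, -0.0]
force: [0.0, 0.1, 0.0]
opening: 0.0177
finger_force: 24.5
```

>>> jog_arm(deltas=[[[0, 0, 0.8], [0, 0, 0], 0.9], [[0, 0, 0], [0, 0, 0], 0.9]])

```text
time: 32.83
tool_pos: [0.4764, -0.3095, 0.0221]
orientation: [0.0, -3.141, -0.0]
force: [-1.8, 2.2, 6.3]
opening: 0.0173
finger_force: 25.0
```

Seated. Release, rise, retreat, and inspect.

>>> jog_arm(deltas=[[[0, 0, -0.5], [0, 0, 0], 0.8], [[0, 0, 0], [0, 0, 0], 0.7], [[0, 0, 0], [0, 0, 0], 0.55], [[0, 0, 0], [0, 0, 0], 0.5], [[0, 0, -15], [0, 0, 0], 0.5], [[0, 0, -45], [0, 0, 0], 0.5], [[0, 0, -55], [0, 0, 0], 0.5], [[0, 0, -55], [0, 0, 0], 0.5], [[0, 60, 0], [0, 0, 0], 0.5], [[0, 60, 0], [0, 0, 0], 0.5]])

```text
time: 34.08
tool_pos: [0.4769, -0.1889, 0.1946]
orientation: [0.003, 3.138, -0.003]
force: [1.0, 0.2, -0.0]
opening: 0.043
finger_force: 0.0
```

>>> jog_arm(deltas=[[[0, 60, 0], [0, 0, 0], 0.5], [[0, 60, 0], [0, 0, 0], 0.5], [[0, 20, 0], [0, 0, 0], 0.5], [[0, 0, 0], [0, 0, 0], 0.5]])

```text
time: 34.58
tool_pos: [0.4765, -0.0482, 0.193]
orientation: [-0.005, 3.14, -0.001]
force: [-0.0, -0.9, 0.4]
opening: 0.0424
finger_force: 0.0
```

Run:
```python
from m import *
a=ctrl.get_image("side");W["side"]=cloud(a)
b=ctrl.get_image("top");W["top"]=cloud(b)
A=a["image"][300:450,370:530,::-1];B=b["image"][235:335,385:505,::-1]
cv2.imwrite("pics/f.png",np.hstack([cv2.resize(A,(420,400),interpolation=cv2.INTER_CUBIC),cv2.resize(B,(380,400),interpolation=cv2.INTER_CUBIC)]))
cv2.imwrite("pics/f2.png",np.hstack([cv2.resize(a["image"][180:280,150:270,::-1],(480,400)),cv2.resize(b["image"][255:330,170:280,::-1],(320,400))]))
for c in W:
    for n,x,y,r,z0,z1 in [("amber",.4607,.2449,.02,.1,.125),("drop",.4346,.3309,.02,.088,.112),("jar",.4758,-.2116,.04,.058,.072),("dish",.4748,-.3095,.036,.0135,.0195),("tweez",.4748,-.3095,.08,.024,.0285)]:
        p=sel(c,x,y,r,z0,z1)
        if len(p):print(c,n,len(p),np.round((p.min(0)+p.max(0))/2,4),np.round(p.max(0),3),np.round(np.ptp(p,axis=0),3))
```

```text
top amber 106 [0.4614 0.2459 0.1089] [0.474 0.258 0.116] [0.025 0.025 0.014]
top drop 38 [0.4349 0.3284 0.0965] [0.442 0.335 0.105] [0.013 0.014 0.017]
top jar 1 [ 0.4653 -0.2344  0.0629] [ 0.465 -0.234  0.063] [0. 0. 0.]
top dish 418 [ 0.4743 -0.309   0.0165] [ 0.505 -0.276  0.019] [0.062 0.066 0.006]
top tweez 138 [ 0.4779 -0.3083  0.0263] [ 0.541 -0.283  0.028] [0.127 0.052 0.004]
side amber 142 [0.4617 0.2445 0.108 ] [0.474 0.258 0.116] [0.025 0.027 0.016]
side drop 56 [0.4361 0.326  0.0972] [0.444 0.334 0.106] [0.015 0.016 0.018]
side jar 572 [ 0.4756 -0.2121  0.0644] [ 0.5   -0.188  0.07 ] [0.049 0.048 0.012]
side dish 935 [ 0.4759 -0.3089  0.0165] [ 0.51  -0.276  0.019] [0.067 0.065 0.006]
side tweez 169 [ 0.4788 -0.2836  0.0263] [ 0.543 -0.232  0.028] [0.129 0.104 0.004]
```

View pics/f.png

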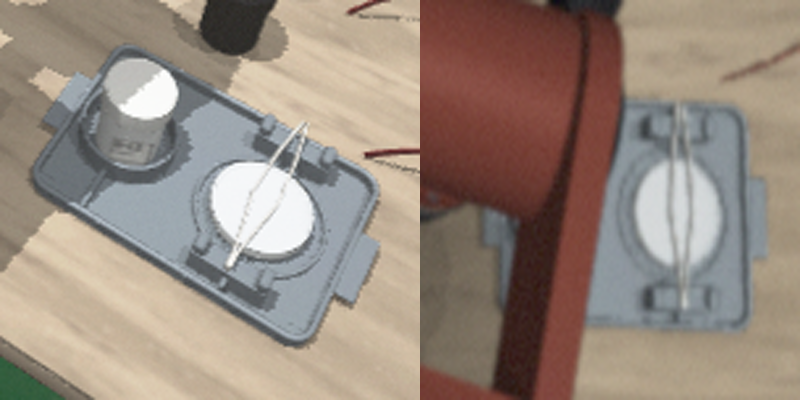

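View pics/f2.png

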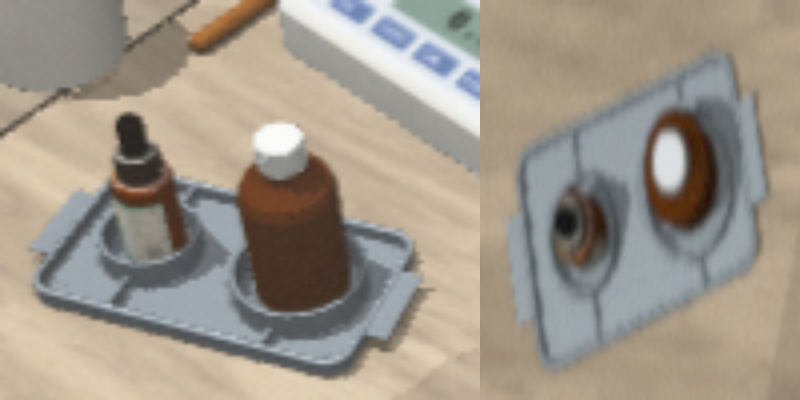

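Both views show all five items seated:
- **Tweezers:** lying in both notches over the dish, crop (270,195).
- **Jar:** in its socket, crop (140,115).
- **Dropper and amber bottles:** upright in their sockets, second crop (145,190) and (295,220).

All measured offsets are 5 mm or less. I'm handing the job in.

```bash
python3 -c "
from workcell import ctrl
print(ctrl.job_done())"
```

```text
the job is handed in; nothing more can be done
None
```

Both kits are made up and handed in: the last images showed all five items seated within about 5 mm of centre, and the arm went nowhere near the beaker, wash bottle or spatula; the hand-in returned no verdict.

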